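Seat the proud modules and lock the test rack

TASK

Get the module test rack ready to power up: press down the front of every plug-in module that stands proud until all four are fully home, level with one another, then slide the locking bar by its black grip away from the power unit to its end stop, so that its claws lock all four modules in. Leave everything else on the bench where it is.

Things in the scene. Friction and masses are not known exactly. Their poses are not given: they have to be found in the camera images.
- rack: Fixed test rack: aluminium base 172 x 262 mm, hook rail along its rear edge, dark fixed power unit (52 mm wide) at its -y end, four plug-in modules in a row beside it, dark steel locking bar along its front. Origin on the bench under the middle of the four modules; x to the rear, y along the row away from the power unit, z up. Slots at y = -66, -22, 22, 66 mm.
- module_1 (a joint): Tilt of module_1 (grey housing 40 x 120 x 55 mm high, in any slot, front face at rack x = -55 mm) about its rear hook (rack x = 65 mm, 26 mm above the bench). 0 = fully home, a hard stop; 0.1 rad = front 12 mm proud. Home means front under 1.5 mm proud (0.0125 rad). Plug friction holds it where left and yields to about 9 N pressed down at the front point, more nearer the hook.
- module_1_front (a point): Point to press on module_1: on its top face (ribbed dark cover), on its centre line, 18 mm behind its front face, 102 mm ahead of its pivot; moves with the module. When home it is at rack x = -37 mm, 77 mm above the bench. Neighbouring housings are 4 mm away on each side.
- module_2 (a joint): Tilt of module_2 (grey housing 40 x 120 x 55 mm high, in any slot, front face at rack x = -55 mm) about its rear hook (rack x = 65 mm, 26 mm above the bench). 0 = fully home, a hard stop; 0.1 rad = front 12 mm proud. Home means front under 1.5 mm proud (0.0125 rad). Plug friction holds it where left and yields to about 9 N pressed down at the front point, more nearer the hook.
- module_2_front (a point): Point to press on module_2: on its top face (ribbed dark cover), on its centre line, 18 mm behind its front face, 102 mm ahead of its pivot; moves with the module. When home it is at rack x = -37 mm, 77 mm above the bench. Neighbouring housings are 4 mm away on each side.
- module_3 (a joint): Tilt of module_3 (grey housing 40 x 120 x 55 mm high, in any slot, front face at rack x = -55 mm) about its rear hook (rack x = 65 mm, 26 mm above the bench). 0 = fully home, a hard stop; 0.1 rad = front 12 mm proud. Home means front under 1.5 mm proud (0.0125 rad). Plug friction holds it where left and yields to about 9 N pressed down at the front point, more nearer the hook.
- module_3_front (a point): Point to press on module_3: on its top face (ribbed dark cover), on its centre line, 18 mm behind its front face, 102 mm ahead of its pivot; moves with the module. When home it is at rack x = -37 mm, 77 mm above the bench. Neighbouring housings are 4 mm away on each side.
- module_4 (a joint): Tilt of module_4 (grey housing 40 x 120 x 55 mm high, in any slot, front face at rack x = -55 mm) about its rear hook (rack x = 65 mm, 26 mm above the bench). 0 = fully home, a hard stop; 0.1 rad = front 12 mm proud. Home means front under 1.5 mm proud (0.0125 rad). Plug friction holds it where left and yields to about 9 N pressed down at the front point, more nearer the hook.
- module_4_front (a point): Point to press on module_4: on its top face (ribbed dark cover), on its centre line, 18 mm behind its front face, 102 mm ahead of its pivot; moves with the module. When home it is at rack x = -37 mm, 77 mm above the bench. Neighbouring housings are 4 mm away on each side.
- lock_bar (a joint): Travel of the dark steel locking bar along rack +y (away from the power unit): 0 = open, 0.024 m = locked at its hard end stop. Slides with about 4 N and stays where left. Its four claws (14 mm wide) pass over the modules' front toes with 2 mm to spare when all are home; a proud module stops the bar about halfway.
- lock_grip (a point): Top centre of the bar's black upright grip (14 mm along rack x, 18 mm along y, 36 mm tall, top 58 mm above the bench), at rack x = -95 mm, 40 mm ahead of the module fronts; bar and claws, up to 52 mm high, begin 8 mm behind the grip. Moves with the bar along rack y from -12 mm (open) to 12 mm (locked). Free space on both its sides.
- spare_module: a loose spare module, same housing (40 x 120 x 55 mm), lying on the bench beside the rack's power-unit end; not part of the job; origin under it
- screwdriver: black-handled screwdriver, 170 mm, 26 mm thick, lying on the bench in front of the rack; origin under its middle
- tweezers: steel tweezers, 130 mm long, 9 mm high, lying on the bench in front of the rack; origin under its middle
- dish: white ceramic dish, 90 mm across, 22 mm high, on the bench beyond the rack's other end; origin under its centre
- jar: amber glass jar with black cap, 52 mm across, 55 mm high, at the right; origin under its centre
- tray: black divided component tray, 160 x 110 x 30 mm, at the left; origin under its centre
- probe_arm: small flat aluminium probe-holder arm, about 100 mm long, 22 mm high, on the bench at the left; origin under its middle

How it is judged:
On the way, in this order (a step that is already met when the one before it is completed fails the run):
1. all four modules are fully home (fronts less than 1.5 mm proud) (value of joint each of module_1, module_2, module_3, module_4 below 0.0125 rad), for 0.2 s.
2. the locking bar is at its end stop (value of joint lock_bar above 0.022 m), for 0.2 s.
At the end, for the whole second after the job is handed in: All four modules are home (front less than 1.5 mm proud, 0.0125 rad) and the locking bar rests within 2 mm of its locked end stop (joint above 0.022 m) (all of step 1 and value of joint lock_bar above 0.022 m and velocity of joint lock_bar below 0.01 m/s); the robot touches nothing.
It fails at once if a loose thing on the bench (spare module, screwdriver, tweezers, dish, jar, tray, probe arm) is moved by more than 30 mm (distance of any of spare_module, screwdriver, tweezers, dish, jar, tray, probe_arm from where it was at the start of the episode above 0.03 m).
It also fails if it takes over 64 s, if anything falls off the work surface, if the arm or the gripper's body presses on something with over 40 N, if the wrist force passes 120 N, or if a joint passes its speed limit or range.

ROBOT

A 6-joint arm with a two-finger parallel gripper is mounted at the origin on the work surface. World frame = base frame: x ahead of the robot, y to its left, z up, the work surface at z = 0. Lengths are in m, angles in rad, forces in N, time in s.
With the tool pointing down it reaches from about 0.375 to 0.975 m from the base axis. Payload 3.8 kg.
Tool frame: the origin (TCP) lies between the finger pads; the fingertips stand 8 mm ahead of it and the grasp point (between the pads) lies 11 mm behind it; z points along the fingers, y is the line along which they close (so a half turn about z gives the same grasp; the last joint's range is limited). The gripper opens to 85 mm and grips with 20 to 120 N. Pads are 22 mm wide; open, the fingers measure 114 mm over their backs; the gripper's body (76 mm by 85 mm) begins 54 mm behind the grasp point. The pads swing forward as they close: fully open they stand 13 mm farther back than shut.
Start: joints at [1.133, 0.264, 1.604, -0, 1.274, -0.037], TCP at [0.263, 0.622, 0.239] pointing down, gripper open.
Joint ranges: [-2.63, 2.63], [-0.94, 2.18], [0.31, 2.57], [-1.31, 4.45], [0, 2.66], [-2.55, 2.55]. Speed limits (rad/s): [2.57, 2.57, 3.14, 3.14, 3.14, 3.14].

INTERFACE

Orientations are given as a 3x3 rotation matrix whose columns are the frame's x, y, z axes.
In Python, from cell import sense, vision, finish_job gives the robot as it stands. The module is installed in compiled form; this text tells all that it offers.
- The arm moves only by the tool servo_tool, never from a script. Its argument "motion" is a list of rows, each an object of numbers: "gripper": the opening, from -1 (shut) to 1 (fully open); "x", "y", "z": the shift along the world's x, y, z in mm; "yaw": the turn about the world's z in degrees. In form: [{"gripper": .., "x": .., "y": .., "z": .., "yaw": ..}, ...]. A call has 1 to 20 rows; each row shifts and turns the commanded pose from where the row before left it; what a row does not reach is not made up. A row lasts 1/12 s, in which the tool goes at most 41.7 mm and 7.16 degrees, less where a joint would pass 70% of its speed; a pose out of reach is approached as far as the arm can. A call with a gripper value outside its range is refused whole. The fingers move at their own pace and stop on an object; "grip_force" is the grip in N (left out, the last holds). Time passes only in rows, so rows that do not move let the fingers close. It gives the time, the measured TCP pose, the force, the opening and the grip force at its end, in the units of the state.
- sense(): the state, without advancing time (a new reading comes with each control period).
- vision.grab_frame(name): name is "side" or "top"; returns (picture, depth): 400x640x3 uint8, blue, green, red; 400x640 float32, m along the optical axis (not along the pixel's ray), 0 where there is no reading.
- vision.camera_info(name): a dict with "K" (3x3 intrinsics, pixels), "k1" (the pictures are not rectified: a ray, as slopes to the right and down, at radius r is drawn at 1 + k1 r^2 times it, then the intrinsics apply), "position" and "orientation" of the camera in the world. Camera axes: x right, y down, z forward; pixel columns grow to the right and rows downward; lengths in m; the calibration is good to about 2 mm. A picture is of the moment at which its call begins. camera_info takes no time and is no camera call.
- finish_job(): hands the job in; it is judged then, once.
The state is a dict: "time_s": time; "qpos": joint angles; "joint_velocities": joint speeds; "tau": joint torques, N m; "tcp_pos": TCP position; "tool_rot": TCP orientation; "wrist_force": force on the tool from outside, world axes, zero at the start; "ft_torque": the same for the moment, N m; "grip_width": finger opening in m; "finger_force": force on a finger pad.
Only numpy, scipy, OpenCV 4.12 (cv2) and the standard library are available. Lean on these libraries where they do the work, as an engineer would, in place of code of your own. Each camera call takes 0.05 s, during which the arm holds its last target. There are 200 camera calls.

## Working session

There is one attempt and no reset: what is moved stays moved. The work goes in short steps, Python scripts to look and compute and a tool call to move; the robot and the scene stay as the last step left them, time stands still between calls to the robot, and variables do not carry over. Pictures are saved under pics/ and viewed, at most 10 in all, crops included, and the job is handed in when it is done.

Besides the shell and the picture viewer there is one more tool, called after ">>>" by a JSON object that holds its "op" and its "data". servo_tool: Moves the arm, as the interface text tells. Its arguments: {"type":"object","properties":{"motion":{"type":"array","items":{"type":"object","properties":{"gripper":{"type":"number"},"x":{"type":"number"},"y":{"type":"number"},"z":{"type":"number"},"yaw":{"type":"number"}}}},"grip_force":{"type":"number"}},"required":["motion"]}

```bash
mkdir -p pics
cat > h.py <<'E'
import numpy as np, cv2
from cell import sense, vision
def grab(n):
    im,d=vision.grab_frame(n); i=vision.camera_info(n); return im,d,i
def rays(i,uv):
    K=np.array(i["K"],float); uv=np.asarray(uv,float).reshape(-1,2)
    p=np.c_[(uv[:,0]-K[0,2])/K[0,0],(uv[:,1]-K[1,2])/K[1,1]]
    q=p.copy()
    for _ in range(20): q=p/(1+i["k1"]*(q**2).sum(1,keepdims=True))
    return np.c_[q,np.ones(len(q))]
def pts(i,uv,depth):
    return np.array(i["position"])+(rays(i,uv)*np.asarray(depth).reshape(-1,1))@np.array(i["orientation"]).T
def onplane(i,uv,z):
    r=rays(i,uv)@np.array(i["orientation"]).T; c=np.array(i["position"])
    return c+r*((z-c[2])/r[:,2:3])
def cloud(i,d):
    v,u=np.mgrid[:400,:640]; P=pts(i,np.c_[u.ravel(),v.ravel()],d.ravel()).reshape(400,640,3); P[d==0]=np.nan; return P
E
python3 - <<'E'
from h import *
for n in("top","side"):
    im,d,i=grab(n); cv2.imwrite(f"pics/{n}0.png",im); np.savez(f"{n}0.npz",im=im,d=d); print(n,i,(d>0).mean())
s=sense();print(s["time_s"],s["tcp_pos"],s["tool_rot"],s["wrist_force"],s["grip_width"])
E
```

```text
top {'K': array([[383.35313103,   0.        , 323.51618156],
       [  0.        , 383.35313103, 199.9026181 ],
       [  0.        ,   0.        ,   1.        ]]), 'k1': -0.04978116679393483, 'position': array([ 0.41374023, -0.00395291,  1.47178335]), 'orientation': array([[ 0.01172902, -0.99697834,  0.07678943],
       [-0.99992715, -0.01191314, -0.0019401 ],
       [ 0.00284904, -0.07676108, -0.99704545]])} 0.99601953125
side {'K': array([[474.26574786,   0.        , 322.55296554],
       [  0.        , 474.26574786, 197.86677102],
       [  0.        ,   0.        ,   1.        ]]), 'k1': 0.03063202881060198, 'position': array([ 0.10936935, -1.09616624,  0.99358257]), 'orientation': array([[ 0.93490498, -0.21881074,  0.27941822],
       [-0.35488724, -0.57022589,  0.74087616],
       [-0.00278016, -0.79181077, -0.61076016]])} 0.99603515625
0.1 [0.26306332 0.62090186 0.23805197] [[-9.20750405e-01  3.90151129e-01 -8.87843412e-04]
 [ 3.90152131e-01  9.20748452e-01 -1.89801718e-03]
 [ 7.69669004e-05 -2.09399409e-03 -9.99997805e-01]] [ 0.3876129  -0.36518829  0.02227439] 0.08564238440698538
```

View pics/top0.png

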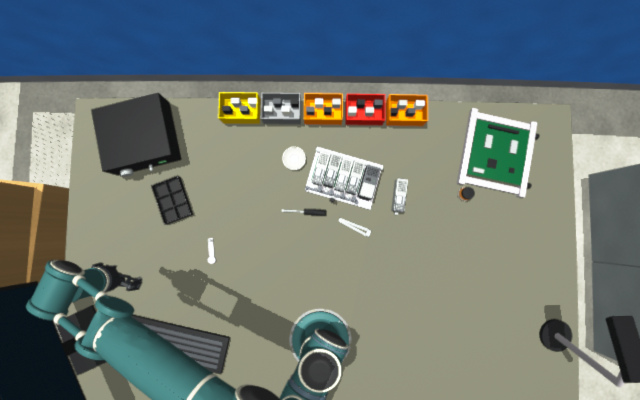

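View pics/side0.png

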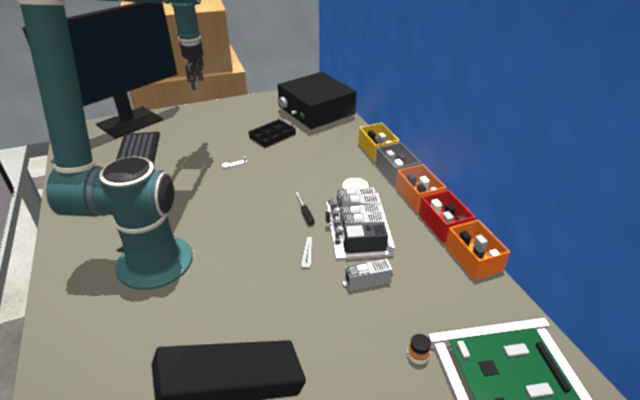

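The top view shows the rack at about (345,177), with the power unit on its right at (370,181), the dish at (294,158), the screwdriver at (305,212) and the tweezers at (355,227). The side view shows the rack at about (358,220). I'll zoom in next.

Run:
```python
from h import *
t=np.load("top0.npz");s=np.load("side0.npz")
a=cv2.resize(t["im"][135:245,270:420],None,fx=5,fy=5,interpolation=cv2.INTER_CUBIC);cv2.imwrite("pics/topc.png",a)
b=cv2.resize(s["im"][170:270,290:400],None,fx=6,fy=6,interpolation=cv2.INTER_CUBIC)[:600];cv2.imwrite("pics/sidec.png",b)
for n,f in(("top",t),("side",s)):
    i=vision.camera_info(n);P=cloud(i,f["d"])
    X,Y,Z=P[...,0],P[...,1],P[...,2]
    bench=np.nanmedian(Z[(abs(X-.4)<.1)&(abs(Y+.2)<.1)]);print(n,"bench z",bench)
    m=(Z>bench+.065)&(Z<.12)&(abs(X-.48)<.15)&(abs(Y+.06)<.16)
    print(m.sum(),[np.nanpercentile(P[m][:,k],[1,50,99]).round(3) for k in range(3)])
i=vision.camera_info("top");P=cloud(i,t["d"])
print((P[140:215:3,300:390:5,2]*1000).round())
```

```text
top bench z -0.00012454499918668205
1162 [array([0.537, 0.593, 0.629]), array([-0.202, -0.103,  0.033]), array([0.069, 0.078, 0.092])]
side bench z 0.0015443229834630756
1385 [array([0.532, 0.59 , 0.629]), array([-0.208, -0.124,  0.03 ]), array([0.067, 0.08 , 0.092])]
[[  2.  -1.  -4.   3.   1.   3.  -1.   3.  -4.  -2.  -5.  -1.  -4.   1.
   -2.  -5.   3.   1.]
 [ -2.  -5.   3.   3.  -0.  -6.   1.  -5.  -5.   8.   2.   3.  -1.  -2.
    5.  -5.  -5.   1.]
 [ -4.   1.   1.   5.   4.   1.   1.   2.   2.   1.  -3.   1.   2.  -3.
   -2.  -2.   2.   2.]
 [ 14.  -3.  -2.  -2.  39.  41.  -3.  -8.  -0.  -5.  -6.   2.   3.  -2.
    4.  -6.  -0.  -3.]
 [ 13.  -0.  -3.  -3.  79.  81.  39.  39.   1.  -9.   2.   6.   3.  -7.
   -5.  -2.  -1.  -0.]
 [ 14.  -1.   2.  19.  72.  73.  14.  78.  82.  35.  -0.   8.  -3.  -2.
   -8.  -1.  -7.   1.]
 [ 11.  18.   5.   9.  82.  76.  86.  82.  73.  79.  45.  42.  -1.  -4.
    3.  -3.   2.   1.]
 [  7.  -1.  -1.  10.  81.  73.  82.  74.  83.  78.  76.  71.  83.  41.
   -2.  -0.  -2.   1.]
 [ 16.   2.  -3.  15.  80.  77.  80.  79.  18.  85.  76.  79.  79.  40.
[... 844 characters left out ...]
.  74.  80.
   76.   3.  -2.   5.]
 [ -3.  -3.   4.   2.   9.  19.  28.  31.  11.  12.  41.  49.  79.  75.
   80.   0.  -4.  -2.]
 [  2.   2.  -0.  -2.  -2.   0.  53.  12.  34.  31.   6.  51.  23.  62.
   81.  -3.  -2.   2.]
 [  4.  -1.   7.   3.   3.  -8.  56.  -1.   3.  16.  32.  50.  15.  17.
   12.   4.  -0.   4.]
 [ -3.  -1.  -4.  -4.  -1.   2.   0.  -2.  -3.  -2.   3.  32.   9.  16.
    6.  -5.   9.  -5.]
 [  0.  -9.  -0.  -1.  -5.   1.  -1.  -1.   2.   1.   2.   9.  -4.  11.
   12.   2.   1.  -3.]
 [  0.  18.  28.  21.  19.  16.   4.  -4.  -8.   3.   1.   4.  -2.  -6.
   -9.   3.   3.  -3.]
 [ -2.  25.  26.  28.  23.  22. -10.  -1.  -4.  -1.   4.   3.  -0.   3.
    8.   1.  -3.  -2.]]
```

View pics/topc.png

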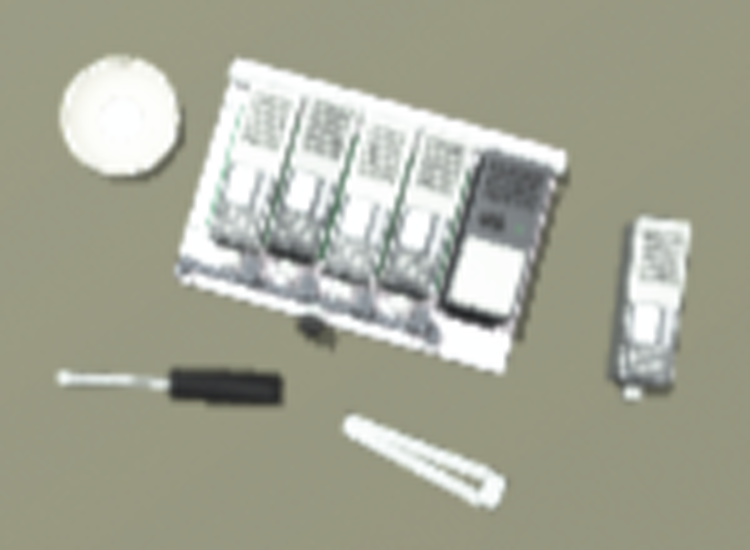

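View pics/sidec.png

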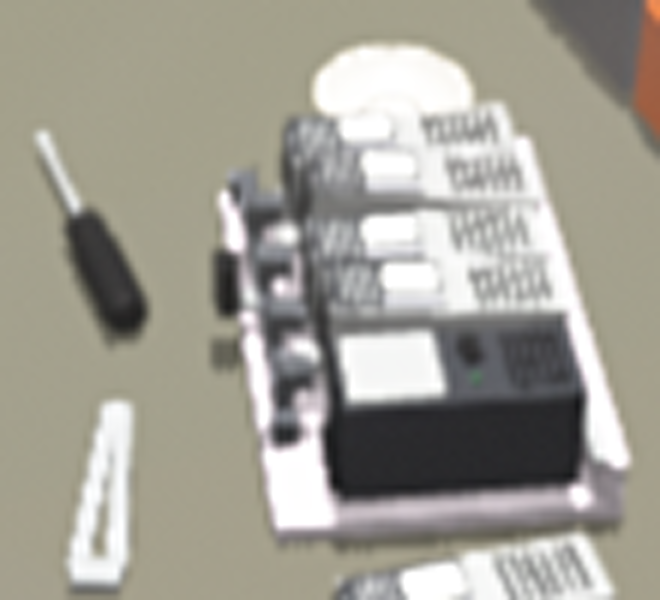

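The crops show the rack turned about -16° and the bar open, with its grip at crop (315,328). At least the third module from the right (slot 3) stands visibly proud. I'll fit the rack frame and the tilts numerically.

```bash
cat > fit.py <<'E'
from h import *
t=np.load("top0.npz");s=np.load("side0.npz")
it=vision.camera_info("top");iss=vision.camera_info("side")
Pt=cloud(it,t["d"]);Ps=cloud(iss,s["d"])
def sel(P,lo,hi):
    m=(P[...,2]>lo)&(P[...,2]<hi)&(P[...,0]>.47)&(P[...,0]<.68)&(P[...,1]<.06)&(P[...,1]>-.24)
    return m
if __name__=="__main__":
    for n,im,P,i in(("top",t["im"],Pt,it),("side",s["im"],Ps,iss)):
        m=sel(P,.062,.11).astype(np.uint8)
        m=cv2.morphologyEx(m,cv2.MORPH_CLOSE,np.ones((3,3)))
        k,l,st,_=cv2.connectedComponentsWithStats(m); j=1+np.argmax(st[1:,4])
        v,u=np.nonzero(l==j); 
        XY=onplane(i,np.c_[u,v],.079)[:,:2]
        r=cv2.minAreaRect((XY*1000).astype(np.float32));print(n,"high rect",r)
        # bright rack/base mask by colour (whole outline), bench plane region
        g=im.min(2); b=((g>170)|(P[...,2]>.03)).astype(np.uint8); 
        reg=np.zeros_like(b); reg[140:215,300:390]=1
        if n=="top":
            k,l,st,_=cv2.connectedComponentsWithStats(cv2.morphologyEx(b*reg,cv2.MORPH_OPEN,np.ones((3,3))))
            j=1+np.argmax(st[1:,4]);v,u=np.nonzero(l==j)
            bx=cv2.boxPoints(cv2.minAreaRect(np.c_[u,v].astype(np.float32)));print(bx)
            print("base corners z=.012",onplane(i,bx,.012).round(4).tolist())
            # dark power unit, grip
        hsv=cv2.cvtColor(im,cv2.COLOR_BGR2HSV)
    yaw=np.deg2rad(-16.4);R=np.array([[np.cos(yaw),-np.sin(yaw)],[np.sin(yaw),np.cos(yaw)]])
    for n,P in(("top",Pt),("side",Ps)):
        Q=P[sel(P,.065,.11)]; q=Q[:,:2]@R
        print(n,"rotated extents",[np.percentile(q[:,k],[.5,2,50,98,99.5]).round(4) for k in(0,1)])
        h,e=np.histogram(q[:,1],bins=np.arange(q[:,1].min(),q[:,1].max(),.004));print(np.c_[e[:-1].round(3),h].tolist())
E
python3 fit.py
```

```text
top high rect ((616.7296142578125, -86.69119262695312), (232.33013916015625, 126.01673126220703), 74.6561279296875)
[[302.86792 192.96227]
 [316.37738 145.67924]
 [382.94342 164.6981 ]
 [369.43396 211.98112]]
base corners z=.012 [[0.5518, 0.0725, 0.012], [0.736, 0.0233, 0.012], [0.665, -0.2342, 0.012], [0.4821, -0.1825, 0.012]]
side high rect ((611.225830078125, -95.79277038574219), (252.6346435546875, 125.44672393798828), 75.4010009765625)
top rotated extents [array([0.555 , 0.558 , 0.6131, 0.6745, 0.6777]), array([-0.0243, -0.0211,  0.0879,  0.2018,  0.2058])]
[[-0.026, 30.0], [-0.022, 36.0], [-0.018, 34.0], [-0.014, 35.0], [-0.01, 37.0], [-0.006, 35.0], [-0.002, 36.0], [0.002, 35.0], [0.006, 34.0], [0.01, 36.0], [0.014, 35.0], [0.018, 36.0], [0.022, 38.0], [0.026, 8.0], [0.03, 0.0], [0.034, 22.0], [0.038, 36.0], [0.042, 35.0], [0.046, 36.0], [0.05, 38.0], [0.054, 35.0], [0.058, 39.0], [0.062, 38.0], [0.066, 34.0], [0.07, 37.0], [0.074, 18.0], [0.078, 22.0], [0.082, 34.0], [0.086, 36.0], [0.09, 36.0], [0.094, 36.0], [0.098, 37.0], [0.102, 36.0], [0.106, 37.0], [0.11, 34.0], [0.114,
[... 665 characters left out ...]
0.021, 16.0], [0.025, 9.0], [0.029, 13.0], [0.033, 80.0], [0.037, 85.0], [0.041, 43.0], [0.045, 39.0], [0.049, 33.0], [0.053, 43.0], [0.057, 31.0], [0.061, 36.0], [0.065, 37.0], [0.069, 23.0], [0.073, 25.0], [0.077, 18.0], [0.081, 31.0], [0.085, 34.0], [0.089, 30.0], [0.093, 30.0], [0.097, 33.0], [0.101, 32.0], [0.105, 36.0], [0.109, 36.0], [0.113, 26.0], [0.117, 25.0], [0.121, 67.0], [0.125, 60.0], [0.129, 31.0], [0.133, 32.0], [0.137, 23.0], [0.141, 32.0], [0.145, 28.0], [0.149, 24.0], [0.153, 23.0], [0.157, 21.0], [0.161, 14.0], [0.165, 5.0], [0.169, 16.0], [0.173, 22.0], [0.177, 23.0], [0.181, 29.0], [0.185, 19.0], [0.189, 32.0], [0.193, 25.0], [0.197, 15.0], [0.201, 23.0], [0.205, 6.0]]
```

```bash
cat > fit2.py <<'E'
from fit import *
Q=Pt[sel(Pt,.065,.11)]
def rot(a): a=np.deg2rad(a); return np.array([[np.cos(a),-np.sin(a)],[np.sin(a),np.cos(a)]])
if __name__=="__main__":
    for nm,P in(("top",Pt),("side",Ps)):
        Q=P[sel(P,.068,.11)]
        best=[]
        for a in np.arange(-18,-12.9,.2):
            q=Q[:,:2]@rot(a); h,_=np.histogram(q[:,1],bins=np.arange(-.1,.3,.002)); h=h.astype(float)
            ext=sum(np.percentile(q[:,k],99)-np.percentile(q[:,k],1) for k in(0,1))
            best.append((round(a,1),h.std().round(2),ext.round(4)))
        print(nm,"sharpest",sorted(best,key=lambda b:-b[1])[:4],"tightest",sorted(best,key=lambda b:b[2])[:4])
    a=-15.3
    for nm,P,im in(("top",Pt,t["im"]),("side",Ps,s["im"])):
        Q=P[sel(P,.065,.11)];q=Q[:,:2]@rot(a)
        x0=np.percentile(q[:,0],1)+.055-.001;h,e=np.histogram(q[:,1],bins=np.arange(-.05,.24,.002))
        print(nm,"x' ends",np.percentile(q[:,0],[.5,99.5]),"y' ends",np.percentile(q[:,1],[.2,99.8]))
        print("low bins",[(e[k].round(3),h[k]) for k in range(len(h)) if h[k]<10 and -.02<e[k]<.21])
        # grip: dark pixels, height 40..64, ahead of module fronts
        qq=P[...,:2]@rot(a); mx=im.max(2)
        m=(mx<70)&(P[...,2]>.035)&(P[...,2]<.07)&(qq[...,0]>.48)&(qq[...,0]<.535)&(qq[...,1]>-.0)&(qq[...,1]<.22)
        v,u=np.nonzero(m);print("grip px",len(u),u.mean().round(1),v.mean().round(1),"rot",qq[m].mean(0),"z",np.median(P[m][:,2]), qq[m].min(0),qq[m].max(0))
E
python3 fit2.py
```

```text
top sharpest [(np.float64(-15.4), np.float64(8.43), np.float64(0.3463)), (np.float64(-17.8), np.float64(8.41), np.float64(0.3501)), (np.float64(-17.6), np.float64(8.41), np.float64(0.3497)), (np.float64(-15.6), np.float64(8.4), np.float64(0.3464))] tightest [(np.float64(-14.8), np.float64(8.39), np.float64(0.3456)), (np.float64(-14.6), np.float64(8.36), np.float64(0.3456)), (np.float64(-14.4), np.float64(8.33), np.float64(0.3456)), (np.float64(-14.2), np.float64(8.3), np.float64(0.3456))]
side sharpest [(np.float64(-15.6), np.float64(10.89), np.float64(0.3486)), (np.float64(-15.4), np.float64(10.88), np.float64(0.3484)), (np.float64(-15.8), np.float64(10.85), np.float64(0.3487)), (np.float64(-15.2), np.float64(10.85), np.float64(0.3483))] tightest [(np.float64(-14.8), np.float64(10.77), np.float64(0.3481)), (np.float64(-15.0), np.float64(10.83), np.float64(0.3482)), (np.float64(-14.6), np.float64(10.68), np.float64(0.3482)), (np.float64(-15.2), np.float64(10.85), np.float64(0.3483))]
top x' ends [0.5582332  0.67847364] y' ends [-0.03687318  0.1951702 ]
low bins [(np.float64(0.016), n
[... 1157 characters left out ...]
)), (np.float64(0.152), np.int64(1)), (np.float64(0.154), np.int64(4)), (np.float64(0.156), np.int64(2)), (np.float64(0.16), np.int64(9)), (np.float64(0.162), np.int64(7)), (np.float64(0.168), np.int64(9)), (np.float64(0.184), np.int64(8)), (np.float64(0.186), np.int64(8)), (np.float64(0.188), np.int64(8)), (np.float64(0.194), np.int64(2)), (np.float64(0.196), np.int64(2)), (np.float64(0.198), np.int64(0)), (np.float64(0.2), np.int64(0)), (np.float64(0.202), np.int64(0)), (np.float64(0.204), np.int64(0)), (np.float64(0.206), np.int64(0)), (np.float64(0.208), np.int64(0))]
grip px 21 327.0 216.0 rot [0.51392578 0.09552606] z 0.051993175235094946 [0.51033433 0.09101348] [0.51737994 0.09969933]
```

```bash
cat > tilt.py <<'E'
from h import *
import sys
A=np.deg2rad(-15.4);R=np.array([[np.cos(A),-np.sin(A)],[np.sin(A),np.cos(A)]]);O=R@np.array([.612,.109])
def rk(P): q=(P[...,:2]-O)@R; return np.concatenate([q,P[...,2:]],-1)
def w(x,y): return O+R@np.array([x,y])
def tilts(frames):
    for n,d in frames:
        i=vision.camera_info(n);q=rk(cloud(i,d)).reshape(-1,3)
        for y in(-118,-66,-22,22,66):
            m=(abs(q[:,1]-y/1e3)<.016)&(q[:,0]>-.048)&(q[:,0]<.06)&(q[:,2]>.06)&(q[:,2]<.11)
            f=np.polyfit(q[m,0],q[m,2],1);print(n,y,m.sum(),"front z",(np.polyval(f,-.055)*1e3).round(1),"rear z",(np.polyval(f,.065)*1e3).round(1),"slope",-f[0].round(3))
if __name__=="__main__":
    print("O",O)
    for y in(-66,-22,22,66):print(y,w(-.037,y/1e3).round(4))
    print("grip",w(-.095,-.012).round(4),w(-.095,.012).round(4),"ydir",R[:,1])
    tilts([(n,np.load(n+"0.npz")["d"]) for n in("top","side")])
E
python3 tilt.py
```

```text
O [ 0.618972   -0.05743394]
-66 [ 0.5658 -0.1112]
-22 [ 0.5775 -0.0688]
22 [ 0.5891 -0.0264]
66 [0.6008 0.016 ]
grip [ 0.5242 -0.0438] [ 0.5306 -0.0206] ydir [0.26555612 0.9640954 ]
top -118 250 front z 78.2 rear z 76.0 slope 0.018
top -66 252 front z 84.8 rear z 76.7 slope 0.067
top -22 253 front z 78.0 rear z 75.9 slope 0.018
top 22 254 front z 90.2 rear z 77.4 slope 0.106
top 66 251 front z 77.6 rear z 76.0 slope 0.013
side -118 275 front z 80.3 rear z 78.6 slope 0.014
side -66 277 front z 85.3 rear z 78.4 slope 0.058
side -22 222 front z 80.0 rear z 78.2 slope 0.016
side 22 223 front z 91.6 rear z 79.0 slope 0.105
side 66 184 front z 80.4 rear z 78.5 slope 0.015
```

Slots 1 (y=-66) and 3 (y=22) stand proud, by about 6 mm and 11 mm. Slots 2 and 4 match the fixed power unit, so they are already home. I'll move above slot 3 with the gripper shut.

>>> {"op": "servo_tool", "data": {"motion": [{"gripper":-1,"x":8,"y":-16,"yaw":0.4},{"gripper":-1,"x":17,"y":-33,"yaw":0.4},{"gripper":-1,"x":17,"y":-33,"yaw":0.4},{"gripper":-1,"x":17,"y":-33,"yaw":0.4},{"gripper":-1,"x":17,"y":-33,"yaw":0.4},{"gripper":-1,"x":17,"y":-33,"yaw":0.4},{"gripper":-1,"x":17,"y":-34,"yaw":0.4},{"gripper":-1,"x":17,"y":-34,"yaw":0.4},{"gripper":-1,"x":17,"y":-34,"yaw":0.4},{"gripper":-1,"x":17,"y":-34,"yaw":0.4},{"gripper":-1,"x":17,"y":-34,"yaw":0.4},{"gripper":-1,"x":17,"y":-34,"yaw":0.4},{"gripper":-1,"x":17,"y":-34,"yaw":0.4},{"gripper":-1,"x":17,"y":-34,"yaw":0.4},{"gripper":-1,"x":17,"y":-34,"yaw":0.4},{"gripper":-1,"x":17,"y":-34,"yaw":0.4},{"gripper":-1,"x":17,"y":-34,"yaw":0.4},{"gripper":-1,"x":17,"y":-34,"yaw":0.4},{"gripper":-1,"x":17,"y":-34,"yaw":0.4},{"gripper":-1,"x":12,"y":-25,"yaw":0.2}]}}

```text
schema error: expected keys gripper, x, y, z, yaw
```

>>> {"op": "servo_tool", "data": {"motion": [{"gripper":-1,"x":8,"y":-16,"z":0,"yaw":0.4},{"gripper":-1,"x":17,"y":-33,"z":0,"yaw":0.4},{"gripper":-1,"x":17,"y":-33,"z":0,"yaw":0.4},{"gripper":-1,"x":17,"y":-33,"z":0,"yaw":0.4},{"gripper":-1,"x":17,"y":-33,"z":0,"yaw":0.4},{"gripper":-1,"x":17,"y":-33,"z":0,"yaw":0.4},{"gripper":-1,"x":17,"y":-34,"z":0,"yaw":0.4},{"gripper":-1,"x":17,"y":-34,"z":0,"yaw":0.4},{"gripper":-1,"x":17,"y":-34,"z":0,"yaw":0.4},{"gripper":-1,"x":17,"y":-34,"z":0,"yaw":0.4},{"gripper":-1,"x":17,"y":-34,"z":0,"yaw":0.4},{"gripper":-1,"x":17,"y":-34,"z":0,"yaw":0.4},{"gripper":-1,"x":17,"y":-34,"z":0,"yaw":0.4},{"gripper":-1,"x":17,"y":-34,"z":0,"yaw":0.4},{"gripper":-1,"x":17,"y":-34,"z":0,"yaw":0.4},{"gripper":-1,"x":17,"y":-34,"z":0,"yaw":0.4},{"gripper":-1,"x":17,"y":-34,"z":0,"yaw":0.4},{"gripper":-1,"x":17,"y":-34,"z":0,"yaw":0.4},{"gripper":-1,"x":17,"y":-34,"z":0,"yaw":0.4},{"gripper":-1,"x":12,"y":-25,"z":0,"yaw":0.2}]}}

```text
time_s: 1.77
tcp_pos: [0.59, -0.0295, 0.2388]
tool_rot: [[-0.965, 0.263, -0.0], [0.263, 0.965, -0.001], [0.0, -0.001, -1.0]]
wrist_force: [0.5, 0.3, -0.9]
grip_width: 0.0001
finger_force: 0.0
```

>>> {"op": "servo_tool", "data": {"motion": [{"gripper":-1,"x":0,"y":2,"z":-20,"yaw":0},{"gripper":-1,"x":0,"y":1,"z":-35,"yaw":0},{"gripper":-1,"x":0,"y":0,"z":-35,"yaw":0},{"gripper":-1,"x":0,"y":0,"z":-30,"yaw":0},{"gripper":-1,"x":0,"y":0,"z":-14,"yaw":0},{"gripper":-1,"x":0,"y":0,"z":-4,"yaw":0},{"gripper":-1,"x":0,"y":0,"z":-4,"yaw":0},{"gripper":-1,"x":0,"y":0,"z":-4,"yaw":0},{"gripper":-1,"x":0,"y":0,"z":-3,"yaw":0},{"gripper":-1,"x":0,"y":0,"z":0,"yaw":0}]}}

```text
time_s: 2.6
tcp_pos: [0.59, -0.0234, 0.0926]
tool_rot: [[-0.965, 0.262, 0.001], [0.262, 0.965, 0.0], [-0.001, 0.0, -1.0]]
wrist_force: [-2.6, -0.2, 4.1]
grip_width: -0.0001
finger_force: 1.8
```

>>> {"op": "servo_tool", "data": {"motion": [{"gripper":-1,"x":0,"y":0,"z":-2,"yaw":0},{"gripper":-1,"x":0,"y":0,"z":-2,"yaw":0},{"gripper":-1,"x":0,"y":0,"z":-2,"yaw":0},{"gripper":-1,"x":0,"y":0,"z":-2,"yaw":0},{"gripper":-1,"x":0,"y":0,"z":0,"yaw":0}]}}

```text
time_s: 3.02
tcp_pos: [0.5894, -0.0231, 0.0852]
tool_rot: [[-0.965, 0.262, 0.0], [0.262, 0.965, 0.001], [0.0, 0.001, -1.0]]
wrist_force: [-6.6, 1.5, 10.3]
grip_width: -0.0003
finger_force: 4.8
```

>>> {"op": "servo_tool", "data": {"motion": [{"gripper":-1,"x":0,"y":0,"z":-1,"yaw":0},{"gripper":-1,"x":0,"y":0,"z":-1,"yaw":0},{"gripper":-1,"x":0,"y":0,"z":0,"yaw":0}]}}

```text
time_s: 3.27
tcp_pos: [0.5894, -0.023, 0.0849]
tool_rot: [[-0.965, 0.261, -0.0], [0.261, 0.965, 0.001], [0.0, 0.0, -1.0]]
wrist_force: [-11.7, 1.7, 21.2]
grip_width: 0.0004
finger_force: 10.0
```

Slot 3 is against its hard stop: the force rose to 21 N with almost no movement. On to slot 1.

>>> {"op": "servo_tool", "data": {"motion": [{"gripper":-1,"x":0,"y":0,"z":12,"yaw":0},{"gripper":-1,"x":0,"y":0,"z":25,"yaw":0},{"gripper":-1,"x":-6,"y":-22,"z":0,"yaw":0},{"gripper":-1,"x":-6,"y":-22,"z":0,"yaw":0},{"gripper":-1,"x":-6,"y":-22,"z":0,"yaw":0},{"gripper":-1,"x":-6,"y":-22,"z":0,"yaw":0},{"gripper":-1,"x":0,"y":0,"z":-15,"yaw":0},{"gripper":-1,"x":0,"y":0,"z":-8,"yaw":0},{"gripper":-1,"x":0,"y":0,"z":-4,"yaw":0},{"gripper":-1,"x":0,"y":0,"z":-3,"yaw":0},{"gripper":-1,"x":0,"y":0,"z":-2,"yaw":0},{"gripper":-1,"x":0,"y":0,"z":-2,"yaw":0},{"gripper":-1,"x":0,"y":0,"z":-2,"yaw":0},{"gripper":-1,"x":0,"y":0,"z":0,"yaw":0}]}}

```text
time_s: 4.43
tcp_pos: [0.5645, -0.111, 0.0848]
tool_rot: [[-0.966, 0.26, -0.003], [0.26, 0.966, -0.0], [0.003, -0.001, -1.0]]
wrist_force: [-12.5, 0.2, 22.7]
grip_width: -0.0
finger_force: 11.5
```

>>> {"op": "servo_tool", "data": {"motion": [{"gripper":-1,"x":0,"y":0,"z":15,"yaw":0},{"gripper":-1,"x":0,"y":0,"z":40,"yaw":0},{"gripper":-1,"x":-5,"y":5,"z":39,"yaw":0},{"gripper":-1,"x":-11,"y":38,"z":0,"yaw":0},{"gripper":-1,"x":-11,"y":38,"z":0,"yaw":0},{"gripper":-1,"x":-11,"y":38,"z":0,"yaw":0},{"gripper":-1,"x":-11,"y":38,"z":0,"yaw":0},{"gripper":-1,"x":-11,"y":38,"z":0,"yaw":0},{"gripper":-1,"x":-11,"y":38,"z":0,"yaw":0},{"gripper":-1,"x":-11,"y":38,"z":0,"yaw":0},{"gripper":-1,"x":0,"y":0,"z":0,"yaw":0}]}}

```text
time_s: 5.35
tcp_pos: [0.4813, 0.1661, 0.176]
tool_rot: [[-0.967, 0.255, 0.0], [0.255, 0.967, 0.004], [0.001, 0.003, -1.0]]
wrist_force: [0.2, -0.7, 0.2]
grip_width: -0.0004
finger_force: 0.0
```

Run:
```python
from tilt import *
f=[]
for n in("top","side"):
    im,d,i=grab(n);f.append((n,d));cv2.imwrite(f"pics/{n}1.png",im)
    cv2.imwrite(f"pics/{n}1c.png",cv2.resize(im[170:270,290:400] if n=="side" else im[135:245,270:420],None,fx=5,fy=5,interpolation=cv2.INTER_CUBIC))
tilts(f);s=sense();print(s["tcp_pos"],s["time_s"],s["wrist_force"])
```

```text
top -118 254 front z 78.3 rear z 76.1 slope 0.019
top -66 252 front z 77.7 rear z 76.5 slope 0.01
top -22 251 front z 77.4 rear z 77.1 slope 0.003
top 22 252 front z 78.2 rear z 76.9 slope 0.011
top 66 252 front z 77.9 rear z 76.5 slope 0.012
side -118 276 front z 80.7 rear z 78.9 slope 0.015
side -66 270 front z 79.0 rear z 77.9 slope 0.009
side -22 238 front z 80.0 rear z 78.5 slope 0.013
side 22 229 front z 79.6 rear z 78.0 slope 0.013
side 66 209 front z 79.7 rear z 78.5 slope 0.01
[0.48292108 0.16171821 0.17578308] 5.45 [-0.41074622  0.03038022 -0.76681192]
```

View pics/side1c.png

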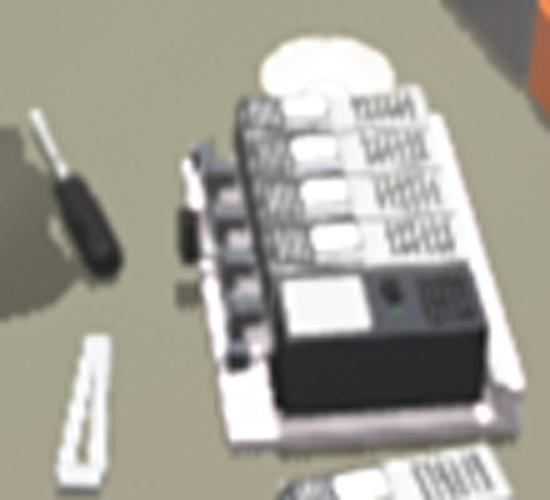

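The side crop shows all four tops level, and depth puts their fronts within about 1 mm of each other. The grip is at crop (187,235) and clear on both sides. I'll go to the power-unit side of the grip.

>>> {"op": "servo_tool", "data": {"motion": [{"gripper":-1,"x":2,"y":-18,"z":0,"yaw":0},{"gripper":-1,"x":4,"y":-36,"z":0,"yaw":0},{"gripper":-1,"x":5,"y":-36,"z":0,"yaw":0},{"gripper":-1,"x":5,"y":-36,"z":0,"yaw":0},{"gripper":-1,"x":5,"y":-36,"z":0,"yaw":0},{"gripper":-1,"x":5,"y":-36,"z":0,"yaw":0},{"gripper":-1,"x":4,"y":-36,"z":0,"yaw":0},{"gripper":-1,"x":0,"y":0,"z":-30,"yaw":0},{"gripper":-1,"x":0,"y":0,"z":-30,"yaw":0},{"gripper":-1,"x":0,"y":0,"z":-8,"yaw":0},{"gripper":-1,"x":0,"y":0,"z":0,"yaw":0},{"gripper":-1,"x":0,"y":0,"z":0,"yaw":0}]}}

```text
time_s: 6.45
tcp_pos: [0.5131, -0.0749, 0.1073]
tool_rot: [[-0.965, 0.262, -0.001], [0.262, 0.965, 0.0], [0.001, -0.0, -1.0]]
wrist_force: [0.6, -0.2, 0.0]
grip_width: -0.0002
finger_force: 0.0
```

>>> {"op": "servo_tool", "data": {"motion": [{"gripper":-1,"x":0,"y":0,"z":-25,"yaw":0},{"gripper":-1,"x":0,"y":0,"z":-25,"yaw":0},{"gripper":-1,"x":0,"y":0,"z":-15,"yaw":0},{"gripper":-1,"x":0,"y":0,"z":-4,"yaw":0},{"gripper":-1,"x":0,"y":0,"z":0,"yaw":0},{"gripper":-1,"x":0.8,"y":3,"z":0,"yaw":0},{"gripper":-1,"x":0.8,"y":3,"z":0,"yaw":0},{"gripper":-1,"x":0.8,"y":3,"z":0,"yaw":0},{"gripper":-1,"x":0.8,"y":3,"z":0,"yaw":0},{"gripper":-1,"x":0.8,"y":3,"z":0,"yaw":0},{"gripper":-1,"x":0,"y":0,"z":0,"yaw":0}]}}

```text
time_s: 7.37
tcp_pos: [0.5178, -0.0589, 0.0388]
tool_rot: [[-0.965, 0.261, 0.001], [0.261, 0.965, -0.0], [-0.001, 0.0, -1.0]]
wrist_force: [-0.0, 0.6, 0.2]
grip_width: -0.0001
finger_force: 0.0
```

>>> {"op": "servo_tool", "data": {"motion": [{"gripper":-1,"x":0.8,"y":3,"z":0,"yaw":0},{"gripper":-1,"x":0.8,"y":3,"z":0,"yaw":0},{"gripper":-1,"x":0.8,"y":3,"z":0,"yaw":0},{"gripper":-1,"x":0.8,"y":3,"z":0,"yaw":0},{"gripper":-1,"x":0,"y":0,"z":0,"yaw":0}]}}

```text
time_s: 7.78
tcp_pos: [0.5209, -0.0472, 0.0385]
tool_rot: [[-0.965, 0.261, 0.001], [0.261, 0.965, -0.0], [-0.001, 0.0, -1.0]]
wrist_force: [-0.4, -2.1, 2.3]
grip_width: 0.0002
finger_force: 1.2
```

>>> {"op": "servo_tool", "data": {"motion": [{"gripper":-1,"x":0.8,"y":3,"z":0,"yaw":0},{"gripper":-1,"x":0.8,"y":3,"z":0,"yaw":0},{"gripper":-1,"x":0.8,"y":3,"z":0,"yaw":0},{"gripper":-1,"x":0.8,"y":3,"z":0,"yaw":0},{"gripper":-1,"x":0.8,"y":3,"z":0,"yaw":0},{"gripper":-1,"x":0,"y":0,"z":0,"yaw":0}]}}

```text
time_s: 8.28
tcp_pos: [0.5228, -0.0402, 0.0386]
tool_rot: [[-0.967, 0.256, -0.004], [0.256, 0.967, -0.014], [0.001, -0.014, -1.0]]
wrist_force: [-9.7, -37.9, 8.1]
grip_width: 0.0
finger_force: 19.7
```

Run:
```python
from tilt import *
im,d,i=grab("side");cv2.imwrite("pics/side2c.png",cv2.resize(im[150:270,270:400],None,fx=5,fy=5,interpolation=cv2.INTER_CUBIC))
s=sense();print(s["tcp_pos"],s["wrist_force"],rk(np.array(s["tcp_pos"])))
```

```text
[ 0.52278663 -0.04021976  0.03859279] [ -9.53331563 -37.43150995   7.6169244 ] [-0.09730321 -0.00894649  0.03859279]
```

View pics/side2c.png

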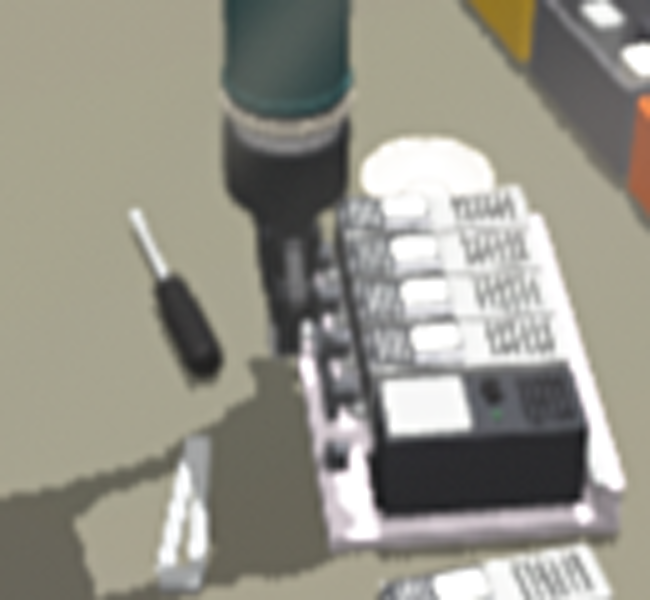

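The bar has stopped hard at 38 N, with the TCP at rack y ≈ -9 mm, which fits the end stop. I'll back off, lift clear and check.

>>> {"op": "servo_tool", "data": {"motion": [{"gripper":-1,"x":-2,"y":-8,"z":0,"yaw":0},{"gripper":-1,"x":-3,"y":-12,"z":0,"yaw":0},{"gripper":-1,"x":-3,"y":-10,"z":0,"yaw":0},{"gripper":-1,"x":0,"y":0,"z":20,"yaw":0},{"gripper":-1,"x":0,"y":0,"z":40,"yaw":0},{"gripper":-1,"x":0,"y":0,"z":40,"yaw":0},{"gripper":-1,"x":0,"y":0,"z":40,"yaw":0},{"gripper":-1,"x":-5,"y":40,"z":0,"yaw":0},{"gripper":-1,"x":-5,"y":40,"z":0,"yaw":0},{"gripper":-1,"x":-5,"y":40,"z":0,"yaw":0},{"gripper":-1,"x":-5,"y":40,"z":0,"yaw":0},{"gripper":-1,"x":-5,"y":40,"z":0,"yaw":0},{"gripper":-1,"x":-5,"y":40,"z":0,"yaw":0},{"gripper":-1,"x":0,"y":0,"z":0,"yaw":0}]}}

```text
time_s: 9.5
tcp_pos: [0.4849, 0.1841, 0.1781]
tool_rot: [[-0.967, 0.256, -0.001], [0.256, 0.967, 0.004], [0.002, 0.004, -1.0]]
wrist_force: [0.3, -0.2, 0.2]
grip_width: 0.0
finger_force: 0.0
```

Run:
```python
from tilt import *
f=[]
for n in("top","side"):
    im,d,i=grab(n);f.append((n,d))
    for lab,I,D in(("before",np.load(n+"0.npz")["im"],np.load(n+"0.npz")["d"]),("after",im,d)):
        q=rk(cloud(i,D)); 
        m=(I.max(2)<70)&(q[...,2]>.03)&(q[...,2]<.07)&(abs(q[...,0]+.095)<.014)&(abs(q[...,1])<.06)
        b=(q[...,2]>.025)&(q[...,2]<.06)&(abs(q[...,0]+.072)<.008)&(abs(q[...,1])<.14)
        print(n,lab,m.sum(),"grip",(np.median(q[m],0)*1e3).round(1),"bar y ends",(np.percentile(q[b][:,1],[1,99])*1e3).round(1),b.sum())
    cv2.imwrite(f"pics/{n}3c.png",cv2.resize(im[135:245,270:420] if n=="top" else im[170:270,290:400],None,fx=5,fy=5,interpolation=cv2.INTER_CUBIC))
tilts(f);s=sense();print(s["tcp_pos"],s["time_s"])
```

```text
top before 3 grip [-100.2   -8.    53.7] bar y ends [-98.  101.5] 185
top after 5 grip [-99.2   8.3  53.4] bar y ends [-96.5 113.1] 171
side before 24 grip [-98.1 -12.   49.8] bar y ends [-100.5   99.4] 209
side after 25 grip [-96.6   5.9  47.7] bar y ends [-101.6  115.4] 215
top -118 250 front z 78.1 rear z 76.7 slope 0.011
top -66 254 front z 77.8 rear z 76.2 slope 0.013
top -22 256 front z 77.0 rear z 76.5 slope 0.005
top 22 248 front z 77.3 rear z 77.2 slope 0.001
top 66 256 front z 78.0 rear z 76.0 slope 0.016
side -118 277 front z 80.3 rear z 78.6 slope 0.014
side -66 253 front z 79.1 rear z 78.6 slope 0.004
side -22 233 front z 79.4 rear z 78.5 slope 0.008
side 22 217 front z 79.7 rear z 78.7 slope 0.008
side 66 217 front z 79.9 rear z 78.5 slope 0.012
[0.48561279 0.17928265 0.17776204] 9.6
```

View pics/top3c.png

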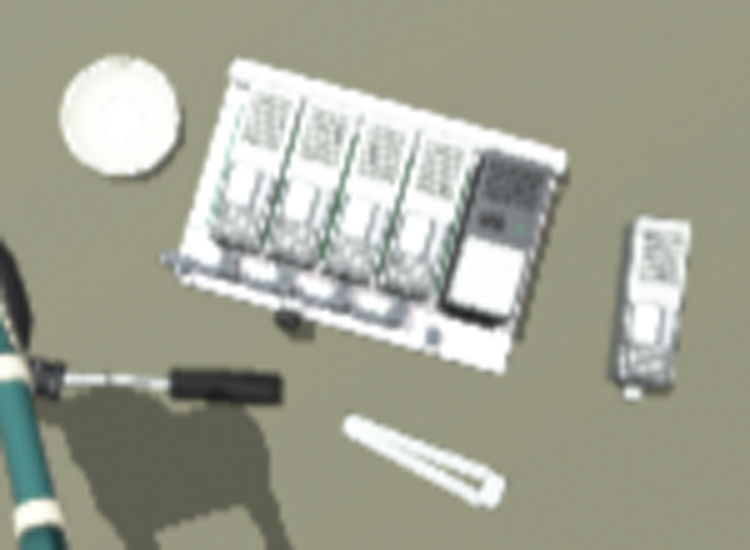

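View pics/side3c.png

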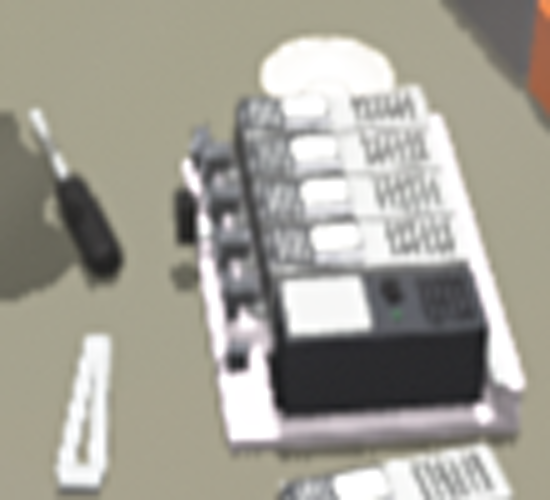

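Both crops show the bar shifted toward +y; the top-view grip went from (315,328) to (288,320). That's roughly 21 mm, so I'll measure the travel more precisely.

Run:
```python
from tilt import *
for n in("top","side"):
    i=vision.camera_info(n); I0=np.load(n+"0.npz")["im"]
    ims=[I0]
    if n=="side": ims.append(cv2.imread("pics/side1.png"))
    ims+= [grab(n)[0] for _ in range(2)]
    K=np.array(i["K"]);
    def proj(p):
        c=np.array(i["orientation"]).T@(p-np.array(i["position"]));a=c[:2]/c[2];a=a*(1+i["k1"]*(a@a));return a*K[0,0]+K[:2,2]
    for I in ims:
        # sub-pixel darkness centroid in a window around the grip's travel
        q=onplane(i,np.indices((400,640))[::-1].reshape(2,-1).T,.050); r=rk(q).reshape(400,640,3)
        win=(abs(r[...,0]+.098)<.016)&(abs(r[...,1])<.04)
        g=np.clip(90-I.max(2).astype(float),0,60)*win
        print(n,"dark-centroid rack mm",[(1e3*(g*r[...,k]).sum()/g.sum()).round(1) for k in(0,1)],"px",(g>20).sum())
```

```text
top dark-centroid rack mm [np.float64(-98.7), np.float64(-7.5)] px 3
top dark-centroid rack mm [np.float64(-99.0), np.float64(10.0)] px 7
top dark-centroid rack mm [np.float64(-99.0), np.float64(9.9)] px 7
side dark-centroid rack mm [np.float64(-97.8), np.float64(-17.6)] px 26
side dark-centroid rack mm [np.float64(-97.8), np.float64(-17.6)] px 24
side dark-centroid rack mm [np.float64(-97.2), np.float64(0.1)] px 26
side dark-centroid rack mm [np.float64(-97.2), np.float64(0.1)] px 26
```

Measured against the gap between slots 2 and 3 (rack y = 0), the grip now sits at about +12 to +14 mm, where the task places the locked position. Two other points agree: the stop held 38 N against 4 N of sliding friction, and the travel is well past the halfway block. The grip started at about -6 mm rather than -12. The robot is clear of everything, so I'm handing in.

```bash
python3 -c "
from cell import finish_job
print(finish_job())"
```

```text
the job is handed in; nothing more can be done
None
```

I pressed the two proud modules (slots 1 and 3) home and pushed the locking bar to a hard stop, then handed the job in; it returned no verdict, and my images put the bar at its locked position (about +12 to +14 mm) with all four modules level to about 1 mm.

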